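# Card reader onto its counter stand

## Robot

A 7-joint arm with a two-finger parallel gripper is mounted at the origin on the work surface. World frame = base frame: x ahead of the robot, y to its left, z up, the work surface at z = 0. Lengths are in mm, angles in degrees, forces in N, time in s.
With the tool pointing down it reaches from about 425 to 875 mm from the base axis. Payload 8.4 kg.
Tool frame: the origin (TCP) lies between the finger pads; the fingertips stand 11 mm ahead of it and the grasp point (between the pads) lies 8 mm behind it; y points along the fingers, z is the direction in which the jaws open and shut, and the axes are right-handed (so a half turn about y gives the same grasp; the last joint's range is limited). The gripper opens to 85 mm and grips with 20 to 120 N. Pads are 22 mm wide; open, the fingers measure 114 mm over their backs; the gripper's body (76 mm by 85 mm) begins 54 mm behind the grasp point. The pads swing forward as they close: fully open they stand 13 mm farther back than shut.
Start: joints at [65.248, 19.091, 2.286, 83.961, -0.768, 76.965, -3.352], TCP at [212.326, -614.314, 242.308] pointing down, gripper open.
Joint ranges: [-147.57, 147.57], [-21.85, 119.76], [-74.77, 79.35], [14.55, 137.4], [-85.83, 265.84], [4.83, 119.75], [-152.11, 152.11]. Speed limits (degrees/s): [127.2, 127.2, 159.86, 159.86, 180, 180, 180].

## Interface

Orientations are given as [roll, pitch, yaw] about the fixed x, y, z axes, in that order (R = Rz(yaw) Ry(pitch) Rx(roll)).
In Python, from cell import get_state, optics, manip gives the robot as it stands.
- The arm moves only by the tool play_rows, never from a script. Its argument "motion" is one flat list of numbers, 4 for each row, row after row: the shift along the tool's x, y, z normalised to -1 to 1, where 1 is 1 m, then the turn about the tool's y normalised to -1 to 1, where 1 is 90 degrees. A call has 1 to 10 rows; each row is the pose to reach, as a shift and turn from the pose commanded when the call began, along the tool's axes at that moment; what a row does not reach only later rows make up. A row lasts 1/8 s, in which the tool goes at most 62.5 mm and 10.7 degrees, less where a joint would pass 70% of its speed; a pose out of reach is approached as far as the arm can. A call with a number of a shift or a turn outside -1 to 1 is refused whole. A call with a gripper value outside its range is refused whole. "hand" is the gripper command: -1 is shut, 1 is fully open, values between are in proportion, set as the call begins (left out, the last holds). The fingers move at their own pace and stop on an object; "squeeze" is the grip in N (left out, the last holds). Time passes only in rows, so rows that repeat a pose let the fingers close. It gives the time, the measured TCP pose, the force and the opening at its end, in the units of the state.
- get_state(): the state, without advancing time (a new reading comes with each control period).
- optics.snapshot(name): name is "scene" or "top" or "wrist"; returns a dict with "color" (384x512x3 uint8, red, green, blue), "z_map" (384x512 float32, mm along the optical axis (not along the pixel's ray), 0 where there is no reading), "fx", "fy", "cx", "cy" (pixels), "dist" ([k1, k2, p1, p2, k3] as OpenCV has them; the pictures are not rectified), "eye" and "orientation" of the camera in the world. Camera axes: x right, y down, z forward; pixel columns grow to the right and rows downward; lengths in mm; the calibration is good to about 2 mm. A picture is of the moment at which its call begins.
- manip.finish_job(): hands the job in, once; it reports no verdict.
The state is a dict: "clock": time; "joint_pos": joint angles; "joint_vel": joint speeds; "joint_efforts": joint torques, N m; "eef_pos": TCP position; "ee_rot": TCP orientation; "force": force on the tool from outside, world axes, zero at the start; "ft_torque": the same for the moment, N m; "finger_gap": opening from 0.0 (shut) to 1.0 (fully open).
Only numpy, scipy, OpenCV 4.12 (cv2) and the standard library are available. Lean on these libraries where they do the work, as an engineer would, in place of code of your own. Each camera call takes 0.05 s, during which the arm holds its last target. There are 200 camera calls.

## Task

Put the card reader on its empty wooden stand, facing the customers across the counter: lying face up and straight on the slope, keypad end at the bottom, resting against the lip. Leave the phone and the remote control where they lie.

Things in the scene. Friction and masses are not known exactly. Their poses are not given: they have to be found in the camera images.
- reader_mid (a point): Centre of the card reader: rigid black slab 120 (x) x 60 (y) x 20 mm (z), about 220 g, lying face up on the counter. Twelve white keys on the half towards its -x end (keypad end), small greenish screen near its +x end; z out of its face. Underside 10 mm below this point. At the start the keypad end points away from the robot (world +x) within 30 deg.
- rest: Slope of the fixed wooden stand: bar 44 mm wide, 105 long, 30 deg above level, lip 12 mm high at its low end, which faces away from the robot (+x) within 25 deg. Origin: inner corner of slope and lip, mid-width, 30 mm above the counter. x up the slope, y level, z square out of it. The seated reader's centre is at (60, 0, 10) mm here; it overhangs 8 mm each side. It may not slide down by itself.
- phone_mid (a point): Centre of a phone, a look-alike to leave alone: dark thin slab 144 x 70 x 10 mm with a plain glass face and no keys, lying on the counter (x along its length).
- remote_mid (a point): Centre of a remote control, a look-alike to leave alone: slim black bar 150 x 40 x 18 mm with a grey disc and a few round buttons, lying on the counter (x along its length).
Mind the look-alikes: they are no part of the job. Leave any blue or turquoise look-alike of the part that bears reader_mid alone.

How it is judged:
By the outcome, as a careful person would: the job done as asked, in the order asked, and still so for the second after the job is handed in, with the robot touching nothing.
It also fails if it takes over 35 s, if anything falls off the work surface, if the arm or the gripper's body presses on something with over 40 N, if the wrist force passes 120 N, or if a joint passes its speed limit or range.

## Working session

There is one attempt and no reset: what is moved stays moved. The work goes in short steps, Python scripts to look and compute and a tool call to move; the robot and the scene stay as the last step left them, time stands still between calls to the robot, and variables do not carry over. Pictures are saved under pics/ and viewed, about 8 in all and at most 12, crops included, and the job is handed in when it is done.

Besides the shell and the picture viewer there is one more tool, called after ">>>" as name(argument=value, ...) on one line, values as JSON. play_rows: Moves the arm, as the interface text tells. Its arguments: {"type":"object","properties":{"motion":{"type":"array","items":{"type":"number","minimum":-1,"maximum":1}},"hand":{"type":"number"},"squeeze":{"type":"number"}},"required":["motion"]}

```bash
mkdir -p pics; cat > h.py <<'E'
import numpy as np, cv2
from cell import get_state, optics, manip
from scipy.spatial.transform import Rotation as R
def snap(n, save=None):
    s=optics.snapshot(n)
    if save: cv2.imwrite('pics/'+save, s['color'][:,:,::-1])
    return s
def K(s): return np.array([[s['fx'],0,s['cx']],[0,s['fy'],s['cy']],[0,0,1.]])
E
python3 - <<'E'
from h import *
s=snap('top','top0.png'); t=snap('scene','scene0.png')
np.save('top.npy',s,allow_pickle=True); np.save('scene.npy',t,allow_pickle=True)
for q in (s,t): print({k:v for k,v in q.items() if k not in('color','z_map')})
print(get_state())
cv2.imwrite('pics/both.png',cv2.resize(np.vstack([s['color'],t['color']])[:,:,::-1],None,fx=.78,fy=.78))
E
```

```text
{'fx': 348.1336830010592, 'fy': 348.1336830010592, 'cx': 253.92970343094817, 'cy': 190.36134506723246, 'dist': array([-0.08243364,  0.        ,  0.        ,  0.        ,  0.        ]), 'eye': array([335.50814247,  33.19647389, 846.75417222]), 'orientation': array([-172.96727878,    1.49314993,  -90.37964709])}
{'fx': 452.7953559672792, 'fy': 452.7953559672792, 'cx': 256.26381592950855, 'cy': 197.534035188288, 'dist': array([0.06276892, 0.        , 0.        , 0.        , 0.        ]), 'eye': array([ 898.54034466, -361.44204535, 1015.51775135]), 'orientation': array([-148.08173029,    0.45841362,   48.26141051])}
{'clock': 0.1, 'joint_pos': array([65.24823595, 19.12990981,  2.28344369, 84.00555183, -0.76748797,
       76.96649838, -3.35304564]), 'joint_vel': array([ 0.01597852, -0.11220465, -0.03629163, -0.11684828, -0.05943761,
        0.04233864, -0.03748242]), 'joint_efforts': array([ 4.04980558e-03, -6.60008526e+01,  1.37040205e+00, -4.06465673e+01,
        1.71251083e-02,  8.99445440e-03,  3.72793295e-05]), 'eef_pos': array([ 212.20521867, -613.96197603,  241.48887201]), 'ee_rot': array([-9.00865459e+01, -5.75269033e-03, -1.60932974e+02]), 'force': array([ 0.92826336,  0.41555469, -0.48482807]), 'ft_torque': array([0.00504706, 0.00372932, 0.01277301]), 'finger_gap': 1.0033169901944188}
```

View pics/both.png

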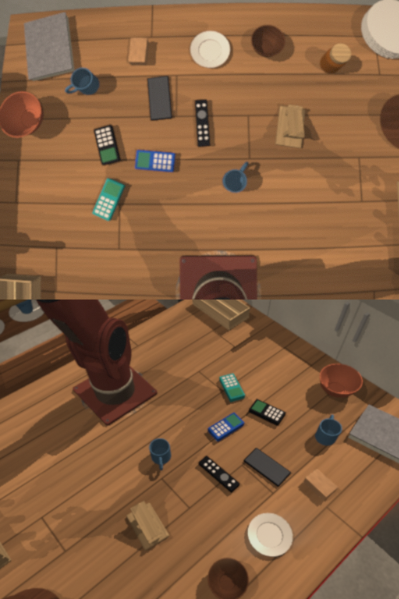

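```bash
python3 - <<'E'
from h import *
s=np.load('top.npy',allow_pickle=True).item(); t=np.load('scene.npy',allow_pickle=True).item()
a=cv2.resize(s['color'][130:290,100:250],None,fx=2.6,fy=2.6,interpolation=2); b=cv2.resize(s['color'][110:210,320:420],(390,416),interpolation=2)
cv2.imwrite('pics/crop1.png',np.hstack([a,b])[:,:,::-1])
# deproject depth to world
def world(s):
    h,w=s['z_map'].shape; u,v=np.meshgrid(np.arange(w),np.arange(h))
    p=cv2.undistortPoints(np.stack([u,v],-1).reshape(-1,1,2).astype(float),K(s),s['dist'])[:,0]
    P=np.c_[p,np.ones(len(p))]*s['z_map'].reshape(-1,1)
    return (R.from_euler('xyz',s['orientation'],degrees=True).apply(P)+s['eye']).reshape(h,w,3)
W=world(s)
for n,(u,v) in dict(reader=(137,186),phone=(205,126),remote=(260,156),stand=(373,162),blue=(199,206),turq=(139,256)).items(): print(n,W[v,u].round(0))
# contour of the reader: dark, low saturation top cloud  z 12..28
hsv=cv2.cvtColor(s['color'],cv2.COLOR_RGB2HSV)
m=((W[...,2]>10)&(W[...,2]<30)).astype(np.uint8)
m[:, :]*=1
n,l,st,c=cv2.connectedComponentsWithStats(m)
for i in range(1,n):
    if st[i,4]>150:
        P=W[l==i]; r=cv2.minAreaRect(P[:,:2].astype(np.float32)); print(c[i].round(),st[i,4],np.round(r[0]),np.round(r[1]),round(r[2],1),np.median(P[:,2]).round(1))
E
```

```text
reader [451. 339.  22.]
phone [602. 176.  11.]
remote [522.  39.  19.]
stand [ 494. -218.   70.]
blue [401. 185.  23.]
turq [283. 329.  22.]
[479.  54.] 397 [ 805. -546.] [188.  71.] 31.4 20.2
[61. 59.] 4195 [798. 567.] [219. 160.] 11.3 24.4
[343.  52.] 640 [ 784. -173.] [88. 84.] 53.7 18.7
[270.  62.] 916 [767.  12.] [126. 130.] 89.2 12.4
[178.  66.] 459 [763. 248.] [57. 86.] 86.4 28.6
[205. 126.] 901 [604. 177.] [140.  69.] 5.6 11.2
[501. 154.] 1280 [ 526. -562.] [ 69. 180.] 83.0 15.1
[ 27. 147.] 864 [553. 629.] [ 97. 121.] 68.8 19.2
[259. 157.] 993 [521.  42.] [151.  40.] 3.2 18.2
[367. 168.] 764 [ 506. -235.] [ 79. 127.] 81.8 12.6
[136. 186.] 1191 [454. 343.] [122.  60.] 15.5 20.0
[198. 206.] 1227 [401. 189.] [119.  60.] 84.7 20.3
[139. 255.] 1268 [285. 332.] [ 63. 121.] 66.6 20.3
[279. 349.] 3486 [51. -3.] [231. 128.] 89.9 12.6
[ 36. 362.] 257 [ 30. 602.] [137.  60.] 59.9 20.4
```

View pics/crop1.png

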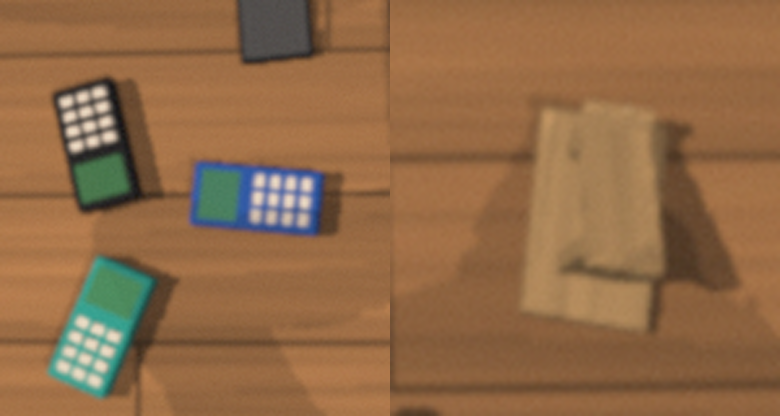

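The crop shows the black slab with white keys on its far (+x) end at top pixel (137,186), which I choose. The look-alikes are the phone (205,126), remote (260,156), blue (198,206) and turquoise (139,255). The stand is at (373,162) on a wider base plate, with its low end at the top of the image. Next I fit the stand.

```bash
cat >> h.py <<'E'
def world(s):
    h,w=s['z_map'].shape; u,v=np.meshgrid(np.arange(w),np.arange(h))
    p=cv2.undistortPoints(np.stack([u,v],-1).reshape(-1,1,2).astype(float),K(s),s['dist'])[:,0]
    P=np.c_[p,np.ones(len(p))]*s['z_map'].reshape(-1,1)
    return (R.from_euler('xyz',s['orientation'],degrees=True).apply(P)+s['eye']).reshape(h,w,3)
E
cat > stand.py <<'E'
from h import *
def fit(s):
    P=world(s).reshape(-1,3); P=P[(s['z_map'].ravel()>0)&(abs(P[:,0]-500)<90)&(abs(P[:,1]+228)<75)&(P[:,2]>24)&(P[:,2]<110)]
    best=None; rng=np.random.default_rng(0)
    for _ in range(400):
        a,b,c=P[rng.choice(len(P),3,False)]; n=np.cross(b-a,c-a)
        if np.linalg.norm(n)<1: continue
        n/=np.linalg.norm(n); n*=np.sign(n[2]) or 1
        if abs(np.degrees(np.arccos(n[2]))-30)>8: continue
        k=abs((P-a)@n)<2
        if best is None or k.sum()>best.sum(): best=k
    Q=P[best]; c=Q.mean(0); n=np.linalg.svd(Q-c)[2][2]; n*=np.sign(n[2])
    print('tilt',np.degrees(np.arccos(n[2])).round(1),'downhill yaw from normal',np.degrees(np.arctan2(n[1],n[0])).round(1),len(Q))
    up=np.array([-n[0],-n[1],0]); up/=np.linalg.norm(up); x=up-n*(up@n); x/=np.linalg.norm(x); y=np.cross(n,x)
    q=np.c_[(Q-c)@x,(Q-c)@y]; r=cv2.minAreaRect(q.astype(np.float32)); bx=cv2.boxPoints(r); print('rect',r,)
    ctr=c+r[0][0]*x+r[0][1]*y; print('centre',ctr.round(1)); e=bx[np.argsort(bx[:,0])]
    d=(e[2:].mean(0)-e[:2].mean(0)); D=d[0]*x+d[1]*y
    print('uphill yaw by rect',np.degrees(np.arctan2(D[1],D[0])).round(1),'low end',(c+e[:2].mean(0)@np.array([x,y])).round(1),'high end',(c+e[2:].mean(0)@np.array([x,y])).round(1))
    return P
E
python3 - <<'E'
from stand import *
for n in('top','scene'):
    s=np.load(n+'.npy',allow_pickle=True).item(); print(n); P=fit(s); print(np.percentile(P,[1,50,99],axis=0).round(0))
t=np.load('scene.npy',allow_pickle=True).item()
cv2.imwrite('pics/crop2.png',cv2.resize(t['color'][240:330,140:240],None,fx=5,fy=5,interpolation=2)[:,:,::-1])
E
```

```text
top
tilt 29.7 downhill yaw from normal -9.1 622
rect ((-4.283061981201172, 0.22904205322265625), (45.948699951171875, 111.53948211669922), 89.82312774658203)
centre [ 512.6 -236.9   56.1]
uphill yaw by rect 170.7 low end [ 560.3 -244.8   28.4] high end [ 464.8 -229.1   83.8]
[[ 462. -264.   26.]
 [ 508. -235.   54.]
 [ 566. -208.   83.]]
scene
tilt 29.8 downhill yaw from normal -11.4 712
rect ((-1.3754615783691406, -0.4053535461425781), (107.27664184570312, 46.08428955078125), 1.3831959962844849)
centre [ 512.  -234.5   56.2]
uphill yaw by rect 170.2 low end [ 557.8 -242.4   29.5] high end [ 466.1 -226.5   82.9]
[[ 465. -263.   30.]
 [ 515. -236.   54.]
 [ 568. -208.   83.]]
```

View pics/crop2.png

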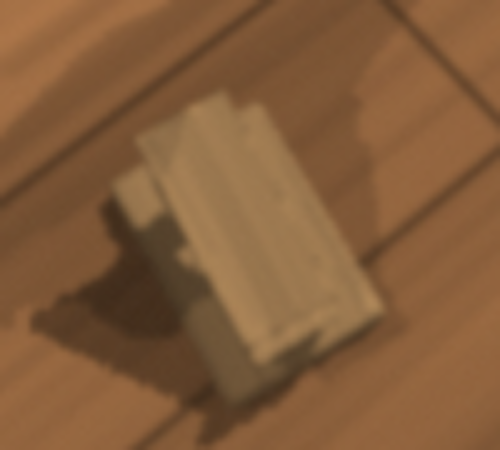

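```bash
cat >> h.py <<'E'
def go(p, yaw, c=None, cy=None):
    "shift in tool axes (m) and turn (/90) to reach TCP p with tool-x yaw"
    s=get_state(); c=s['eef_pos'] if c is None else np.array(c); cy=s['ee_rot'][2] if cy is None else cy
    Rt=R.from_euler('xyz',[-90,0,cy],degrees=True)
    d=Rt.inv().apply(np.array(p)-c)/1000; t=-((yaw-cy+180)%360-180)/90
    print('move',d.round(4),'turn',round(t,4),'| clock',round(s['clock'],2),s['eef_pos'].round(1),s['ee_rot'].round(2),'gap',round(s['finger_gap'],3),'F',s['force'].round(1))
E
python3 - <<'E'
from h import *
go((540,-250,250),-164.5)
E
```

```text
move [-0.4287 -0.0085 -0.2369] turn 0.0396 | clock 0.1 [ 212.2 -614.   241.5] [-9.0090e+01 -1.0000e-02 -1.6093e+02] gap 1.003 F [ 0.9  0.4 -0.5]
```

>>> play_rows(motion=[-0.429,-0.008,-0.237,0.04,-0.429,-0.008,-0.237,0.04,-0.429,-0.008,-0.237,0.04,-0.429,-0.008,-0.237,0.04,-0.429,-0.008,-0.237,0.04,-0.429,-0.008,-0.237,0.04,-0.429,-0.008,-0.237,0.04,-0.429,-0.008,-0.237,0.04,-0.429,-0.008,-0.237,0.04,-0.429,-0.008,-0.237,0.04], hand=1)

```text
clock: 1.35
eef_pos: [539.9, -250.7, 249.8]
ee_rot: [-90.0, -0.1, -164.5]
force: [-0.5, -0.7, -0.1]
finger_gap: 0.998
```

```bash
python3 - <<'E'
from h import *
go((454,343,200),-164.5)
print(get_state()['joint_pos'].round(1))
E
```

```text
move [-0.0755  0.0498 -0.5951] turn -0.0004 | clock 1.35 [ 539.9 -250.7  249.8] [-9.0010e+01 -6.0000e-02 -1.6454e+02] gap 0.998 F [-0.5 -0.7 -0.1]
[ 32.8  13.4 -14.5  90.6   3.4  76.5 -56.6]
```

>>> play_rows(motion=[-0.076,0.05,-0.595,0,-0.076,0.05,-0.595,0,-0.076,0.05,-0.595,0,-0.076,0.05,-0.595,0,-0.076,0.05,-0.595,0,-0.076,0.05,-0.595,0,-0.076,0.05,-0.595,0,-0.076,0.05,-0.595,0,-0.076,0.05,-0.595,0,-0.076,0.05,-0.595,0])

```text
clock: 2.6
eef_pos: [454.8, 344.6, 200.1]
ee_rot: [-90.0, -0.0, -164.6]
force: [0.9, -0.3, 0.1]
finger_gap: 1.0
```

```bash
python3 - <<'E'
from h import *
s=snap('wrist','w1.png'); W=world(s)
print(s['eye'],s['orientation'])
m=((W[...,2]>11)&(W[...,2]<30)&(s['z_map']>0)).astype(np.uint8)
n,l,st,c=cv2.connectedComponentsWithStats(m)
for i in range(1,n):
    if st[i,4]>1000:
        P=W[l==i]; r=cv2.minAreaRect(P[:,:2].astype(np.float32)); print(c[i].round(),st[i,4],np.round(r[0],1),np.round(r[1]),round(r[2],1),np.median(P[:,2]).round(1))
go((454,343,100),-164.5); print(get_state()['joint_pos'].round(1))
E
```

```text
[519.45905504 362.03478156 332.50158496] [ 1.64739188e+02  7.57921538e-02 -7.45108895e+01]
[19. 51.] 1860 [529.  631.2] [98. 69.] 58.6 15.2
[427.  84.] 3512 [606.9 182.7] [141.  68.] 5.6 11.5
[252. 170.] 5193 [456.3 346.4] [118.  60.] 15.5 21.3
[492. 193.] 2838 [522.9  45. ] [150.  43.] 3.4 18.4
[356. 236.] 2691 [405.1 192. ] [121.  59.] 85.6 21.0
[231. 286.] 2906 [286.9 335.8] [ 60. 120.] 67.4 21.4
move [0.0004 0.0998 0.0061] turn 0.0018 | clock 2.65 [452.8 349.  199.8] [-9.0160e+01 -2.0000e-02 -1.6434e+02] gap 1.0 F [-3.1  2.8 -1. ]
[  -7.4   15.8  -40.7   96.7   10.7   71.4 -124.8]
```

View pics/w1.png

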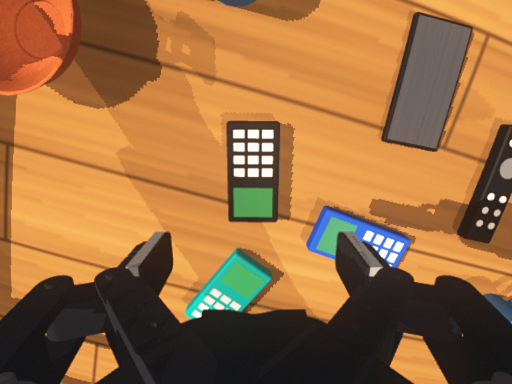

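>>> play_rows(motion=[-0.001,0.02,-0.001,0,-0.001,0.06,-0.001,0,-0.001,0.11,-0.001,0,-0.001,0.15,-0.001,0,-0.001,0.17,-0.001,0,-0.001,0.18,-0.001,0,-0.001,0.185,-0.001,0,-0.001,0.188,-0.001,0,-0.001,0.188,-0.001,0,-0.001,0.188,-0.001,0])

```text
clock: 3.9
eef_pos: [455.9, 345.0, 12.9]
ee_rot: [-90.0, 0.1, -164.5]
force: [0.1, -0.1, -0.2]
finger_gap: 1.0
```

>>> play_rows(motion=[0,0,0,0,0,0,0,0,0,0,0,0,0,0,0,0,0,0,0,0,0,0,0,0], hand=-1, squeeze=25)

```text
clock: 4.65
eef_pos: [455.8, 345.0, 12.7]
ee_rot: [-90.0, 0.0, -164.5]
force: [-0.6, -0.5, 6.2]
finger_gap: 0.697
```

```bash
python3 - <<'E'
from h import *
s=snap('wrist','w2.png'); go((455,344.5,12),-164.5)
E
```

```text
move [0.0009 0.0007 0.0003] turn -0.0003 | clock 4.7 [455.8 345.   12.7] [-9.0010e+01  3.0000e-02 -1.6453e+02] gap 0.695 F [-1.  -0.7  5.1]
```

View pics/w2.png

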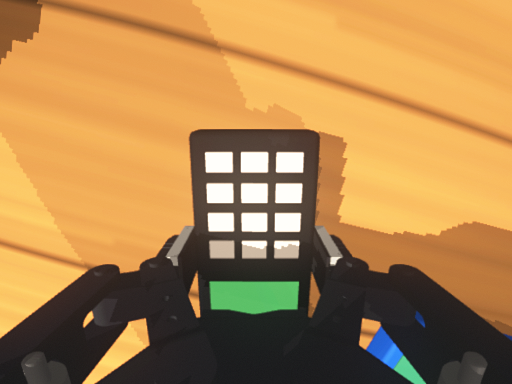

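>>> play_rows(motion=[0,-0.005,0,0,0,-0.02,0,0,0,-0.06,0,0,0,-0.11,0,0,0,-0.16,0,0,0,-0.18,0,0,0,-0.19,0,0,0,-0.19,0,0])

```text
clock: 5.7
eef_pos: [455.5, 344.5, 201.7]
ee_rot: [-90.0, -0.0, -164.5]
force: [0.8, -0.3, -2.9]
finger_gap: 0.694
```

```bash
python3 - <<'E'
from h import *
go((503,-233.5,200),170.2)
E
```

```text
move [0.1083 0.0017 0.5697] turn 0.2806 | clock 5.7 [455.5 344.5 201.7] [-8.9980e+01 -4.0000e-02 -1.6454e+02] gap 0.694 F [ 0.8 -0.3 -2.9]
```

>>> play_rows(motion=[0.004,0,0.02,0.01,0.012,0,0.065,0.032,0.023,0,0.12,0.06,0.034,0,0.18,0.09,0.046,0,0.24,0.118,0.057,0,0.3,0.148,0.068,0,0.36,0.177,0.08,0,0.42,0.207,0.091,0,0.48,0.237,0.1,0.001,0.53,0.26])

```text
clock: 6.95
eef_pos: [498.8, -196.2, 200.0]
ee_rot: [-90.0, -0.1, 171.8]
force: [0.8, 0.8, -2.9]
finger_gap: 0.691
```

```bash
python3 - <<'E'
from h import *
go((503,-233.5,200),170.2)
E
```

```text
move [-0.0095  0.      0.0363] turn 0.0179 | clock 6.95 [ 498.8 -196.2  200. ] [-9.0000e+01 -1.2000e-01  1.7181e+02] gap 0.691 F [ 0.8  0.8 -2.9]
```

>>> play_rows(motion=[-0.004,0,0.02,0.01,-0.008,0,0.035,0.02,-0.008,0,0.04,0.021,-0.008,0,0.04,0.021,-0.008,0,0.04,0.021])

```text
clock: 7.58
eef_pos: [503.3, -232.1, 201.4]
ee_rot: [-90.0, 0.0, 170.3]
force: [0.7, -1.0, -2.2]
finger_gap: 0.698
```

```bash
python3 - <<'E'
from h import *
s=snap('wrist','w3.png'); t=snap('scene'); p=snap('top')
go((503,-233.5,130),170.2)
cv2.imwrite('pics/c3.png',np.hstack([cv2.resize(s['color'],(400,300)),cv2.resize(t['color'][170:320,130:330],(400,300))])[:,:,::-1])
for q in (p,t):
    W=world(q); m=(abs(W[...,0]-503)<75)&(abs(W[...,1]+233)<50)&(W[...,2]>195)&(W[...,2]<212)
    print(m.sum()); 
    if m.sum()>50: r=cv2.minAreaRect(W[m][:,:2].astype(np.float32)); print(r, np.median(W[m][:,2]))
E
```

```text
move [0.     0.0715 0.0008] turn 0.0005 | clock 7.72 [ 503.2 -232.7  201.5] [-9.0000e+01  1.0000e-02  1.7024e+02] gap 0.694 F [-0.2 -0.2 -1.8]
1213
((501.2038269042969, -236.566162109375), (83.56173706054688, 120.05525207519531), 79.00507354736328) 209.44114231712672
1219
((523.6150512695312, -236.95217895507812), (85.75553131103516, 81.07366943359375), 78.38409423828125) 209.06177094380587
```

View pics/c3.png

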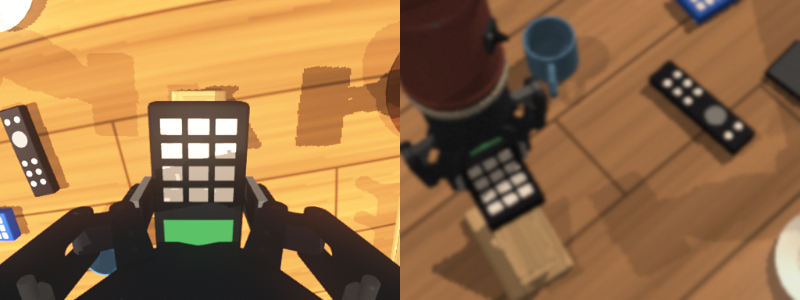

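Reader is held level over the stand, aligned with it (wrist view: keypad toward the lip). I'll descend and let the bar's top edge pivot it in the grip.

>>> play_rows(motion=[0,0.03,0,0,0,0.07,0,0,0,0.095,0,0,0,0.103,0,0,0,0.107,0,0,0,0.111,0,0,0,0.115,0,0,0,0.118,0,0], squeeze=20)

```text
clock: 8.72
eef_pos: [506.2, -233.8, 86.0]
ee_rot: [-90.0, 0.4, 170.2]
force: [4.9, 1.4, 7.2]
finger_gap: 0.695
```

```bash
python3 - <<'E'
from h import *
go((503,-233.5,76),170.2)
E
```

```text
move [0.0032 0.01   0.0002] turn 0.0001 | clock 8.72 [ 506.2 -233.8   86. ] [-89.96   0.4  170.2 ] gap 0.695 F [4.9 1.4 7.2]
```

>>> play_rows(motion=[0.001,0.003,0,0,0.001,0.005,0,0,0.001,0.007,0,0,0.001,0.007,0,0])

```text
clock: 9.22
eef_pos: [506.3, -233.8, 79.5]
ee_rot: [-89.9, 0.5, 170.2]
force: [8.2, -0.8, 4.8]
finger_gap: 0.692
```

```bash
python3 - <<'E'
from h import *
s=snap('wrist'); t=snap('scene')
go((503,-233.5,76),170.2)
cv2.imwrite('pics/c4.png',np.hstack([cv2.resize(s['color'],(400,300)),cv2.resize(t['color'][200:320,130:290],(400,300))])[:,:,::-1])
def tilt(q):
    W=world(q); d=W-np.array([511.7,-235,68.7]); u=np.array([-.9854,.1702,0])
    hsv=cv2.cvtColor(q['color'],cv2.COLOR_RGB2HSV)
    m=(abs(d@u)<70)&(abs(d@np.array([.1702,.9854,0]))<22)&(W[...,2]>30)&(W[...,2]<125)
    a=(d@u)[m]; z=W[...,2][m]
    for lo in range(-70,70,10):
        k=(a>=lo)&(a<lo+10)
        if k.sum()>3: print(lo+5,np.median(z[k]).round(1),end='; ')
    print()
tilt(s);tilt(t);tilt(snap('top'))
E
```

```text
move [0.0032 0.0035 0.0002] turn 0.0002 | clock 9.32 [ 506.2 -233.8   79.5] [-89.94   0.52 170.22] gap 0.692 F [7.6 0.2 4. ]
-55 40.0; -45 70.3; -35 74.6; -25 78.8; -15 82.8; -5 85.8; 5 90.1; 15 93.4; 25 97.9; 35 99.8; 
-55 39.3; -45 67.1; -35 73.8; -25 77.9; -15 81.4; -5 84.6; 5 89.1; 15 91.4; 
-45 69.0; -35 73.6; 5 89.8; 15 92.8; 25 97.4; 35 100.6; 45 104.8; 55 107.9; 65 103.1;
```

View pics/c4.png

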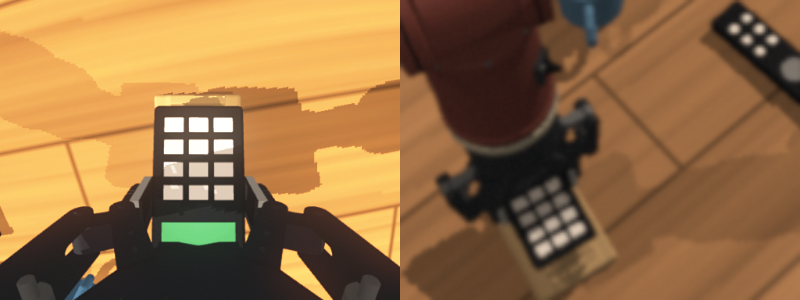

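>>> play_rows(motion=[0.001,0.003,0,0,0.001,0.005,0,0,0.001,0.007,0,0,0.001,0.008,0,0,0.001,0.008,0,0])

```text
clock: 10.0
eef_pos: [505.5, -233.7, 72.7]
ee_rot: [-89.9, 0.5, 170.2]
force: [2.7, 1.9, 16.7]
finger_gap: 0.695
```

```bash
cat >> h.py <<'E'
def tilt(q):
    W=world(q); d=W-np.array([511.7,-235,68.7]); u=np.array([-.9854,.1702,0])
    m=(abs(d@u)<75)&(abs(d@np.array([.1702,.9854,0]))<22)&(W[...,2]>30)&(W[...,2]<125)
    a=(d@u)[m]; z=W[...,2][m]
    for lo in range(-75,75,10):
        k=(a>=lo)&(a<lo+10)
        if k.sum()>3: print(lo+5,(np.median(z[k])-80.2-(lo+5)*.5774).round(1),end='; ')
    print()
E
python3 - <<'E'
from h import *
go((503,-233.5,76),170.2)
for n in('wrist','scene','top'): tilt(snap(n))
E
```

```text
move [ 0.0025 -0.0033  0.0002] turn 0.0002 | clock 10.0 [ 505.5 -233.7   72.7] [-89.92   0.55 170.22] gap 0.695 F [ 2.7  1.9 16.7]
-60 -6.6; -50 -10.9; -40 1.6; -30 0.7; -20 1.0; -10 1.5; 0 1.5; 10 0.6; 20 1.4; 30 -1.0; 
-60 -7.5; -50 -11.7; -40 -1.7; -30 -0.5; -20 -0.4; -10 0.3; 0 -0.3; 10 -0.9; 20 -3.0; 
-50 -12.0; -40 -0.3; -30 -0.7; 10 0.5; 20 0.6; 30 0.3; 40 -0.2; 50 -0.1; 60 -9.6;
```

>>> play_rows(motion=[-0.002,0.001,0,0,-0.004,0.002,0,0,-0.006,0.003,0,0,-0.008,0.004,0,0,-0.01,0.005,0,0,-0.01,0.005,0,0])

```text
clock: 10.9
eef_pos: [512.6, -235.9, 68.4]
ee_rot: [-89.9, 0.2, 170.1]
force: [-14.1, 5.2, 35.5]
finger_gap: 0.696
```

```bash
python3 - <<'E'
from h import *
go((511.7,-235,70),170.2)
for n in('wrist','scene','top'): tilt(snap(n))
s=snap('wrist'); t=snap('scene')
cv2.imwrite('pics/c5.png',np.hstack([cv2.resize(s['color'][60:360,90:390],(400,400)),cv2.resize(t['color'][210:310,150:250],(400,400),interpolation=2)])[:,:,::-1])
E
```

```text
move [ 0.001  -0.0016 -0.0007] turn -0.0006 | clock 10.9 [ 512.6 -235.9   68.4] [-89.88   0.24 170.15] gap 0.696 F [-14.1   5.2  35.5]
-60 -6.7; -50 0.3; -40 1.1; -30 1.5; -20 1.5; -10 1.4; 0 0.8; 10 1.4; 20 -0.1; 
-60 -7.4; -50 -2.3; -40 -0.1; -30 0.3; -20 0.5; -10 -0.3; 0 -0.6; 10 -2.7; 
-50 -1.5; -40 -2.4; 0 0.5; 10 0.2; 20 0.6; 30 0.4; 40 -0.1; 50 -4.3; 60 -20.5;
```

View pics/c5.png

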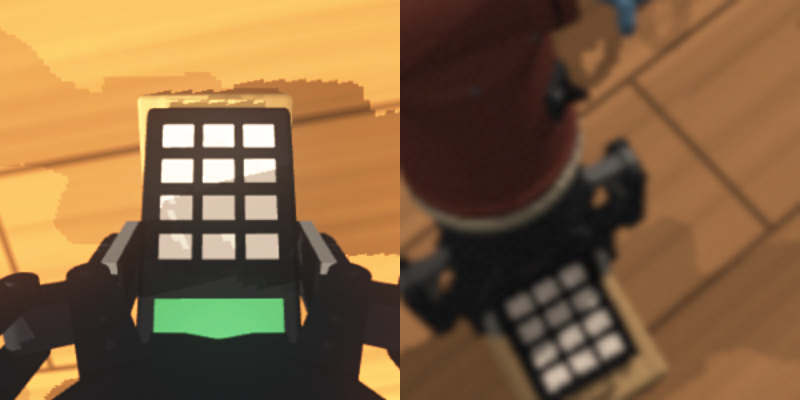

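>>> play_rows(motion=[0,-0.001,0,0,0,-0.002,0,0,0,-0.002,0,0])

```text
clock: 11.52
eef_pos: [512.6, -235.9, 68.5]
ee_rot: [-89.9, 0.2, 170.2]
force: [-4.6, -0.4, 16.0]
finger_gap: 0.695
```

>>> play_rows(motion=[0,0,0,0,0,0,0,0,0,0,0,0,0,0,0,0,0,0,0,0], hand=1)

```text
clock: 12.15
eef_pos: [510.9, -234.7, 65.2]
ee_rot: [-90.0, -0.0, 170.2]
force: [-0.1, -0.2, -0.0]
finger_gap: 1.001
```

>>> play_rows(motion=[0,-0.01,0,0,0,-0.03,0,0,0,-0.06,0,0,0,-0.1,0,0,0,-0.13,0,0,0,-0.14,0,0,0,-0.14,0,0,0,-0.14,0,0])

```text
clock: 13.15
eef_pos: [510.2, -234.5, 203.9]
ee_rot: [-90.0, -0.1, 170.2]
force: [0.4, -0.1, -0.4]
finger_gap: 1.0
```

```bash
cat > chk.py <<'E'
from h import *
def dark(q):
    W=world(q); d=W-np.array([558,-243,30.]); u=np.array([-.9854,.1702,0]); k=np.array([0,0,1.]); c,s_=np.cos(np.pi/6),.5
    x=c*u+s_*k; z=-s_*u+c*k; y=np.cross(z,x); L=np.stack([d@x,d@y,d@z],-1)
    m=(L[...,0]>-25)&(L[...,0]<150)&(abs(L[...,1])<60)&(abs(L[...,2]-20)<6)
    P=L[m]; r=cv2.minAreaRect(P[:,:2].astype(np.float32)); print('face in rest frame: centre',np.round(r[0],1),'size',np.round(r[1]),'ang',round(r[2],1),'z',np.median(P[:,2]).round(1),m.sum())
    A=np.c_[P[:,:2],np.ones(len(P))]; print('  plane slopes',np.linalg.lstsq(A,P[:,2],rcond=None)[0].round(3))
    m=(L[...,0]>-25)&(L[...,0]<12)&(abs(L[...,1])<15); a=L[m]
    for lo in range(-14,12,2):
        k=(a[:,0]>=lo)&(a[:,0]<lo+2)
        if k.sum(): print((lo+1,np.median(a[k,2]).round(1)),end=' ')
    print()
E
python3 - <<'E'
from chk import *
go((512,-235,210),170.2)
for n in('wrist','scene','top'): print(n); dark(snap(n))
s=snap('wrist'); t=snap('scene')
cv2.imwrite('pics/c6.png',np.hstack([cv2.resize(s['color'][60:300,130:370],(400,400)),cv2.resize(t['color'][230:310,150:230],(400,400),interpolation=2)])[:,:,::-1])
E
```

```text
move [-0.0018 -0.0061  0.0001] turn -0.0002 | clock 13.15 [ 510.2 -234.5  203.9] [-9.0030e+01 -1.2000e-01  1.7018e+02] gap 1.0 F [ 0.4 -0.1 -0.4]
wrist
face in rest frame: centre [61.8  0.5] size [120.  60.] ang 0.2 z 20.6 7337
  plane slopes [-1.0000e-03  2.0000e-03  2.0694e+01]
(-5, np.float64(12.0)) (-3, np.float64(12.6)) (-1, np.float64(12.5)) (1, np.float64(18.4)) (3, np.float64(19.9)) (5, np.float64(20.5)) (7, np.float64(20.3)) (9, np.float64(20.2)) (11, np.float64(21.0)) 
scene
face in rest frame: centre [59.2  0.9] size [127.  62.] ang 0.3 z 19.6 1585
  plane slopes [ 2.0000e-03 -1.2000e-02  1.9481e+01]
(-13, np.float64(-15.4)) (-11, np.float64(-14.9)) (-7, np.float64(10.1)) (-5, np.float64(10.7)) (-3, np.float64(10.7)) (-1, np.float64(11.5)) (1, np.float64(15.1)) (3, np.float64(17.9)) (5, np.float64(18.4)) (7, np.float64(20.1)) (9, np.float64(18.9)) (11, np.float64(19.4)) 
top
face in rest frame: centre [63.2  2.2] size [ 60. 121.] ang 89.7 z 19.9 967
  plane slopes [-7.0000e-03  1.4000e-02  2.0183e+01]
(7, np.float64(18.5)) (9, np.float64(18.9)) (11, np.float64(19.2))
```

View pics/c6.png

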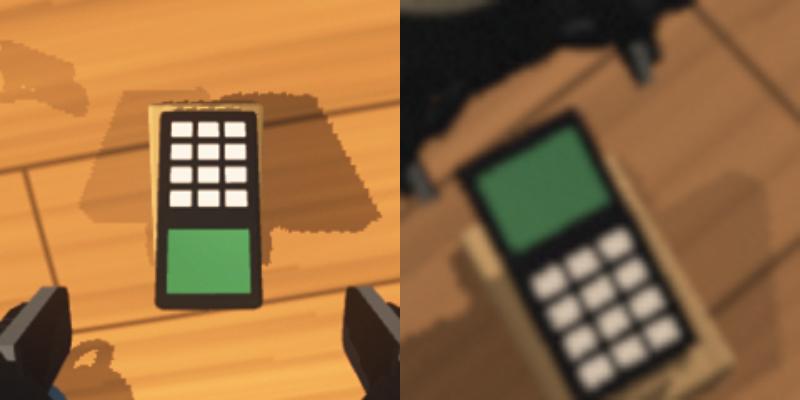

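Reader lies flat and straight, with its centre at about (61, 1) mm against the (60, 0) wanted. To make sure it touches the lip I'll give it a light nudge downhill from behind with shut fingers.

>>> play_rows(motion=[0.03,0,0,0,0.075,0,0,0,0.092,0,0,0,0.092,0.02,0,0,0.092,0.06,0,0,0.092,0.095,0,0,0.092,0.108,0,0,0.092,0.108,0,0,0.092,0.108,0,0], hand=-1)

```text
clock: 14.52
eef_pos: [421.2, -219.5, 98.6]
ee_rot: [-90.0, 0.1, 170.2]
force: [0.2, 0.7, -0.5]
finger_gap: -0.002
```

>>> play_rows(motion=[-0.005,0,0,0,-0.01,0,0,0,-0.015,0,0,0,-0.018,0,0,0,-0.02,0,0,0,-0.02,0,0,0])

```text
clock: 15.28
eef_pos: [440.0, -222.5, 97.2]
ee_rot: [-90.0, -0.0, 170.2]
force: [-0.3, 0.7, -0.1]
finger_gap: 0.003
```

>>> play_rows(motion=[-0.001,0,0,0,-0.002,0,0,0,-0.003,0,0,0,-0.004,0,0,0,-0.004,0,0,0])

```text
clock: 15.9
eef_pos: [443.6, -223.2, 97.2]
ee_rot: [-90.0, -0.0, 170.2]
force: [-1.0, -0.2, 0.4]
finger_gap: 0.004
```

>>> play_rows(motion=[-0.001,0,0,0,-0.002,0,0,0,-0.002,0,0,0])

```text
clock: 16.27
eef_pos: [444.1, -223.5, 97.0]
ee_rot: [-90.0, -0.2, 170.1]
force: [-9.2, 1.5, 6.9]
finger_gap: 0.001
```

The push was blocked at about 9 N after 0.5 mm, so the reader is against the lip. Backing off for a final check.

>>> play_rows(motion=[0.004,0,0,0,0.015,0,0,0,0.03,0,0,0,0.03,-0.03,0,0,0.03,-0.08,0,0,0.03,-0.12,0,0,0.03,-0.12,0,0,0.03,-0.12,0,0])

```text
clock: 17.27
eef_pos: [415.5, -218.2, 216.7]
ee_rot: [-90.0, -0.0, 170.2]
force: [0.1, -0.3, -0.6]
finger_gap: 0.001
```

```bash
python3 - <<'E'
from chk import *
go((420,-220,210),170.2)
for n in('wrist','scene','top'): print(n); dark(snap(n))
p=snap('top'); t=snap('scene')
cv2.imwrite('pics/c7.png',np.hstack([cv2.resize(p['color'],(400,300)),cv2.resize(t['color'][230:310,140:247],(400,300),interpolation=2)])[:,:,::-1])
E
```

```text
move [-0.0047  0.0067  0.001 ] turn -0.0004 | clock 17.27 [ 415.5 -218.2  216.7] [-9.0000e+01 -2.0000e-02  1.7017e+02] gap 0.001 F [ 0.1 -0.3 -0.6]
wrist
face in rest frame: centre [62.3  0.8] size [ 60. 120.] ang 89.9 z 20.6 7115
  plane slopes [-5.0000e-03  3.0000e-03  2.0784e+01]
(3, np.float64(19.9)) (5, np.float64(20.2)) (7, np.float64(20.2)) (9, np.float64(20.3)) (11, np.float64(21.1)) 
scene
face in rest frame: centre [58.9  1.1] size [128.  62.] ang 0.2 z 19.5 1591
  plane slopes [ 1.000e-03 -1.300e-02  1.945e+01]
(-13, np.float64(-13.9)) (-11, np.float64(-15.2)) (-7, np.float64(11.8)) (-5, np.float64(10.7)) (-3, np.float64(11.7)) (-1, np.float64(11.2)) (1, np.float64(14.9)) (3, np.float64(18.8)) (5, np.float64(20.2)) (7, np.float64(17.9)) (9, np.float64(18.2)) (11, np.float64(20.1)) 
top
face in rest frame: centre [63.2  2.3] size [ 60. 121.] ang 89.8 z 20.0 932
  plane slopes [1.0000e-03 2.0000e-02 1.9768e+01]
(3, np.float64(16.9)) (5, np.float64(18.1)) (7, np.float64(18.3)) (9, np.float64(19.0)) (11, np.float64(19.3))
```

View pics/c7.png

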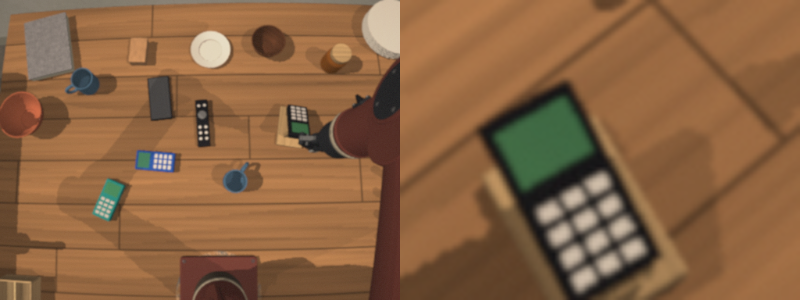

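Seated flat, straight and against the lip, and everything else is where it was. I'm handing it in.

```bash
python3 -c "
from h import *
print(manip.finish_job()); print(get_state()['clock'])"
```

```text
the job is handed in; nothing more can be done
None
the job is handed in; nothing more can be done
```

The card reader is on its stand: face up, keypad end at the bottom, against the lip. I handed the job in at about 17.5 s of the 35 s allowed.

I gripped the black reader by its long sides and lowered it so the top of the bar tilted it onto the slope. I then slid it down, let go, and nudged it from behind with the fingers shut.

**Last checks:**
- **Fit on the slope:** all three cameras show it flat on the slope, with its face 19.5–20.6 mm above it (20 mm expected). It is straight to within about 0.3°, and 1–2 mm off centre sideways.
- **Contact with the lip:** the nudge stopped after about 0.5 mm at about 9 N, so I take it to be touching. The cameras disagreed on its distance up the slope: 58.9 mm (scene), 62.3 mm (wrist) and 63.2 mm (top), against 60 mm wanted. That is slightly beyond the roughly 2 mm calibration error, and no picture showed the contact directly.
- **Other objects:** the phone, remote and both coloured look-alikes looked unmoved in the last top view; I did not re-measure them.
- **Forces:** the highest wrist force I read was about 39 N, while sliding the reader down. At the end the arm was clear of everything.

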